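# Shut the fish feeder and fit its dial knob, holding it pressed in

## Robot

A 6-joint arm with a two-finger parallel gripper is mounted at the origin on the work surface. World frame = base frame: x ahead of the robot, y to its left, z up, the work surface at z = 0. Lengths are in mm, angles in rad, forces in N, time in s.
With the tool pointing down it reaches from about 325 to 775 mm from the base axis. Payload 5.5 kg.
Tool frame: the origin (TCP) lies midway between the tips of the shut fingers; the grasp point (between the pads) lies 19 mm behind it; z points along the fingers, x is the direction in which the jaws open and shut, and the axes are right-handed (so a half turn about z gives the same grasp; the last joint's range is limited). The gripper opens to 88 mm and grips with 3 to 60 N. Pads are 20 mm wide; open, the fingers measure 115 mm over their backs; the gripper's body (75 mm by 178 mm) begins 61 mm behind the grasp point.
Start: joints at [-0.057, 0.091, 1.231, -0, 1.82, -0.057], TCP at [600.014, -0.003, 222.631] pointing down, gripper open.
Joint ranges: [-2.87, 2.87], [-0.86, 2.18], [0.17, 2.46], [-1.51, 4.65], [0.06, 2.69], [-2.65, 2.65]. Speed limits (rad/s): [2.57, 2.57, 3.01, 3.14, 3.14, 3.14].

## Interface

Orientations are given as a 3x3 rotation matrix whose columns are the frame's x, y, z axes.
In Python, from plant import monitor, imaging, hand_in gives the robot as it stands.
- The arm moves only by the tool apply_moves, never from a script. Its argument "series" is a list of rows, each a list of 2 entries, a list of its own where there are three numbers: the shift along the tool's x, y, z in m, then the turn, a rotation vector about the tool's x, y, z in degrees. A call has 1 to 8 rows; each row shifts and turns the pose as measured when the row begins, along the tool's axes as they then stand; what a row does not reach is not made up. A row lasts 1/10 s, in which the tool goes at most 50 mm and 8.59 degrees, less where a joint would pass 70% of its speed; a pose out of reach is approached as far as the arm can. A call with a gripper value outside its range is refused whole. "grip" is the closure, from 0 (fully open) to 1 (shut), set as the call begins (left out, the last holds). The fingers move at their own pace and stop on an object; "squeeze" is the grip in N (left out, the last holds). Time passes only in rows, so rows that do not move let the fingers close. It gives the time, the measured TCP pose, the force and the opening at its end, in the units of the state.
- monitor.observe(): the state, without advancing time (a new reading comes with each control period).
- imaging.read_camera(name): name is "scene" or "side" or "wrist"; returns (picture, depth): 400x640x3 uint8, red, green, blue; 400x640 float32, mm along the optical axis (not along the pixel's ray), 0 where there is no reading.
- imaging.get_calibration(name): a dict with "K" (3x3 intrinsics, pixels), "pose" (4x4, takes a point from camera to world coordinates). Camera axes: x right, y down, z forward; pixel columns grow to the right and rows downward; lengths in mm; the calibration is good to about 2 mm. The wrist camera is an equidistant fisheye: a pixel r from the principal point sees the ray r / f radians off the axis. A picture is of the moment at which its call begins: read the wrist's pose just before it. get_calibration takes no time and is no camera call; for the wrist camera it gives the pose at the moment of the call.
- hand_in(): hands the job in, once; it reports no verdict.
The state is a dict: "clock": time; "q": joint angles; "joint_velocities": joint speeds; "effort": joint torques, N m; "tool_pos": TCP position; "tool_rot": TCP orientation; "wrist_force": force on the tool from outside, world axes, zero at the start; "wrist_torque": the same for the moment, N m; "finger_gap": opening from 0.0 (shut) to 1.0 (fully open).
Only numpy, scipy, OpenCV 4.12 (cv2) and the standard library are available. Lean on these libraries where they do the work, as an engineer would, in place of code of your own. Each camera call takes 0.05 s, during which the arm holds its last target.

## Task

Get the automatic fish feeder ready: first gently lower its open blue hopper lid until it is fully shut, then take the orange dial knob from the lazy susan, turn it so that its flat matches the flat of the feeder's D-shaped shaft, and push it fully home on the shaft. Then press the knob down against the shaft's spring, right down, and finish while still holding it pressed: do not let go. Leave the other things on the lazy susan and the counter where they are.

Things in the scene. Friction and masses are not known exactly. Their poses are not given: they have to be found in the camera images.
- knob_center (a point): Centre, half-way up, of the loose orange dial knob standing upright on the lazy susan: a bar 48 mm long (x), 26 mm wide (y; flat sides to grip along the middle 22 mm) and 44 mm high, about 50 g; its lowest 16 mm are only 34 mm long. A white line on its top points to its +x end, the side of the bore's flat. z is up.
- dshaft_tip (a point): Centre of the top face of the feeder's upright steel D-shaft: 14 mm diameter, flat 4 mm from the axis on its +x side, top 3 mm tapered to 9 mm. z is up. It cannot turn; it slides down against a spring. With the knob fully home, the end of the bore rests on this face and knob_center is 7 mm above this point.
- knob_bore (a point): Mouth of the D-shaped bore, in the middle of the knob's underside, 22 mm below knob_center, axes as the knob's. The bore is 15 mm deep, 16 mm across the round, its flat 5 mm from the axis on the +x side. It fits the shaft with 1 mm play, only with the knob's +x along the shaft's +x (within about 0.18 rad).
- bezel: Black round bezel around the shaft, 68 mm across, 4 mm thick, on the feeder's grey deck (deck top 50 mm above the counter); origin on the deck on the shaft's axis. Its x axis, shown by a white tick, is the direction of the shaft's flat. The shaft stands 27 mm above it, 19 mm when pressed.
- dshaft (a joint): How far the shaft is pressed down, m: 0 out, 0.008 fully down. It starts to move at about 2.3 N and takes about 8.3 N fully down; the knob's own weight does not move it.
- lid (a joint): Opening angle of the blue hopper lid, rad: 0 shut, up to 1.4. The hinge is stiff (0.2 N m, about 2 N at the free edge): the lid stays where it is left and must be pushed all the way down.
- lid_hinge (a point): Middle of the lid's hinge line, on the far rim of the hopper, 90 mm above the counter, fixed to the feeder: x points from the shaft to the hinge (away from the robot), y along the hinge, z up. It lies 175 mm from the shaft axis. The hopper is an open white box, 120 x 150 mm, 90 mm high. The lid's free edge is at hinge + (-0.124 cos a, 0, 0.124 sin a) for lid angle a.
- lid_edge (a point): Point on the upper (outer) face of the blue lid, in the middle of its width and 120 mm from the hinge line, near the free edge. The lid is 124 mm long, 154 mm wide and 5 mm thick, with a tab 50 mm wide that stands out 12 mm beyond the free edge. Its frame turns with the lid; z is the outward normal of the upper face.
- susan_base: Round wooden lazy susan, 340 mm across; origin on the counter at its middle, its top 22 mm above the counter. It turns stiffly (0.4 N m) if pushed.
- tub: bystander, leave it alone: green pellet tub with flip-top, 72 mm across, 94 mm high, on the lazy susan; origin at its underside.
- dish: bystander, leave it alone: white ceramic feeding dish, 86 mm across, 28 mm high, on the lazy susan; origin at its underside.
- cup: bystander, leave it alone: transparent acrylic breeder cup, 68 mm across, 75 mm high, on the lazy susan; origin at its underside.
- magnet: bystander, leave it alone: teal algae magnet, 60 x 36 mm, 41 mm high, on the lazy susan; origin at its underside.
- valve: bystander, leave it alone: small grey check valve, 50 mm long, 18 mm thick, lying on the lazy susan; origin at its underside.
- airstone: bystander, leave it alone: light blue round air stone with a white nipple, 36 mm across, 36 mm high, on the counter between feeder and lazy susan; origin at its underside.
There are look-alikes about, which are no part of the job. Of the things that look like the part that bears knob_center, the middle-sized one is meant.

How it is judged (in metres and radians):
On the way, in this order (a step that is already met when the one before it is completed fails the run):
1. the lid is shut (within 0.06 rad) while the knob is not yet on the shaft (value of joint lid below 0.06 rad and horizontal distance between knob_center and dshaft_tip above 0.03 m), for 0.2 s.
2. the knob is fully home on the D-shaft, flat to flat (z of knob_center in the frame of dshaft_tip below 0.0098 m and horizontal distance between knob_center and dshaft_tip below 0.004 m and angle between the x axis of knob_center and the x axis of dshaft_tip, either way round below 0.26 rad and angle between knob_center's own z axis and vertical below 0.12 rad), for 0.2 s.
At the end, for the whole second after the job is handed in: The knob is fully home on the shaft (its centre less than 9.8 mm above the shaft's tip, within 4 mm of its axis, flats within 0.26 rad, upright within 0.12 rad), the fingers still hold it so that the shaft is down by more than 5.5 of its 8 mm, and the lid is still shut (within 0.08 rad) (all of step 2 and value of joint dshaft above 0.0055 m and contact force between the fingers and knob above 1.5 N and value of joint lid below 0.08 rad); the arm keeps its last pose, push and grip.
It fails at once if a bystander is disturbed (moved more than 40 mm) (distance of any of tub, dish, cup, magnet, valve, airstone from where it was at the start of the episode above 0.04 m).
It fails at once if the lid is slammed (faster than 3.5 rad/s) (velocity of joint lid below -3.5 rad/s).
It also fails if it takes over 54 s, if anything falls off the work surface, if the arm or the gripper's body presses on something with over 40 N, if the wrist force passes 120 N, or if a joint passes its speed limit or range.

## Working session

There is one attempt and no reset: what is moved stays moved. The work goes in short steps, Python scripts to look and compute and a tool call to move; the robot and the scene stay as the last step left them, time stands still between calls to the robot, and variables do not carry over. Pictures are saved under pics/ and viewed, and the job is handed in when it is done.

Besides the shell and the picture viewer there is one more tool, called after "Emit:" as name(argument=value, ...) on one line, values as JSON. apply_moves: Moves the arm, as the interface text tells. Its arguments: {"type":"object","properties":{"series":{"type":"array","items":{"type":"array"}},"grip":{"type":"number"},"squeeze":{"type":"number"}},"required":["series"]}

```bash
mkdir -p pics
cat > h.py <<'E'
import numpy as np,cv2
from plant import monitor,imaging,hand_in
def snap(n,tag):
    c=imaging.get_calibration(n); p,d=imaging.read_camera(n)
    cv2.imwrite(f'pics/{tag}.png',p[:,:,::-1]); np.savez(f'{tag}.npz',p=p,d=d,K=c['K'],pose=c['pose'],n=n)
    return p,d,c
def load(tag): return np.load(f'{tag}.npz')
def P(z,u,v,dep=None):
    K=z['K'];d=z['d'][int(round(v)),int(round(u))] if dep is None else dep
    r=np.array([(u-K[0,2])/K[0,0],(v-K[1,2])/K[1,1],1])*d
    return (z['pose']@np.r_[r,1])[:3]
def onz(z,u,v,h):
    K=z['K'];r=z['pose'][:3,:3]@np.array([(u-K[0,2])/K[0,0],(v-K[1,2])/K[1,1],1]);o=z['pose'][:3,3]
    return o+r*(h-o[2])/r[2]
def crop(tag,x0,y0,x1,y1,s,out):
    p=load(tag)['p'][y0:y1,x0:x1,::-1]; cv2.imwrite(f'pics/{out}.png',cv2.resize(p,None,fx=s,fy=s,interpolation=cv2.INTER_CUBIC))
E
python3 - <<'E'
from h import *
for n in ['scene','side','wrist']:
    c=snap(n,n+'0')[2]; print(n,c['K'],c['pose'])
print(monitor.observe())
E
```

```text
scene [[480.17841847   0.         326.36125315]
 [  0.         480.17841847 191.01814121]
 [  0.           0.           1.        ]] [[-5.15568775e-01  7.06737790e-01 -4.84469332e-01  1.02295977e+03]
 [ 8.56841713e-01  4.23043453e-01 -2.94714294e-01  2.53278109e+02]
 [-3.33415024e-03 -5.67059021e-01 -8.23670414e-01  9.85962879e+02]
 [ 0.00000000e+00  0.00000000e+00  0.00000000e+00  1.00000000e+00]]
side [[364.20877206   0.         321.4210744 ]
 [  0.         364.20877206 199.24107834]
 [  0.           0.           1.        ]] [[ 7.83730992e-01 -3.31342590e-01  5.25335912e-01 -3.60779304e+00]
 [-6.20996979e-01 -4.02596413e-01  6.72516825e-01 -6.78590008e+02]
 [-1.13351131e-02 -8.53304293e-01 -5.21290033e-01  5.69776643e+02]
 [ 0.00000000e+00  0.00000000e+00  0.00000000e+00  1.00000000e+00]]
wrist [[309.70691629   0.         313.29103775]
 [  0.         309.70691629 195.51573362]
 [  0.           0.           1.        ]] [[ 9.99998592e-01  7.70324167e-04 -1.49096235e-03  5.98689782e+02]
 [ 3.88116446e-04 -9.70498305e-01 -2.41107630e-01  6.57049067e+01]
 [-1.63270747e-03  2.41106712e
[... 206 characters left out ...]
   1.81978391e+00, -5.67196209e-02]), 'joint_velocities': array([-0.0019639 , -0.00250393, -0.00322558,  0.00088643, -0.00025281,
        0.00108044]), 'effort': array([ 1.35033202e-03, -4.47044814e+01, -4.06907630e+01,  6.99103042e-02,
        2.74600578e-02, -1.16549641e-04]), 'tool_pos': array([5.99776417e+02, 1.84505243e-02, 2.21730696e+02]), 'tool_rot': array([[ 9.99998808e-01,  2.61650962e-05, -1.54404984e-03],
       [ 2.63282944e-05, -9.99999994e-01,  1.05674680e-04],
       [-1.54404707e-03, -1.05715206e-04, -9.99998802e-01]]), 'wrist_force': array([0.84526053, 0.60352721, 0.07506642]), 'wrist_torque': array([-0.0002028 ,  0.02409761, -0.03141042]), 'finger_gap': 0.9980192426123441}
```

View pics/scene0.png

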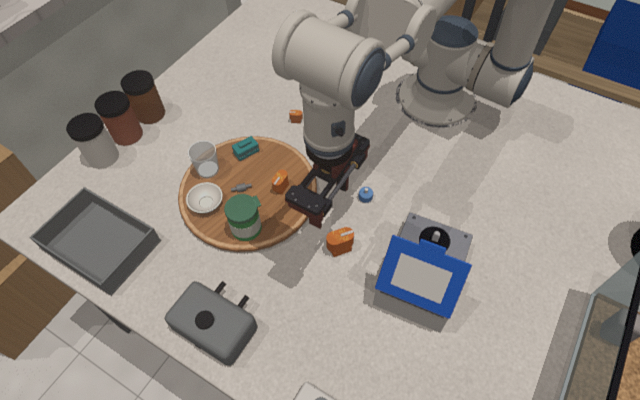

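View pics/side0.png

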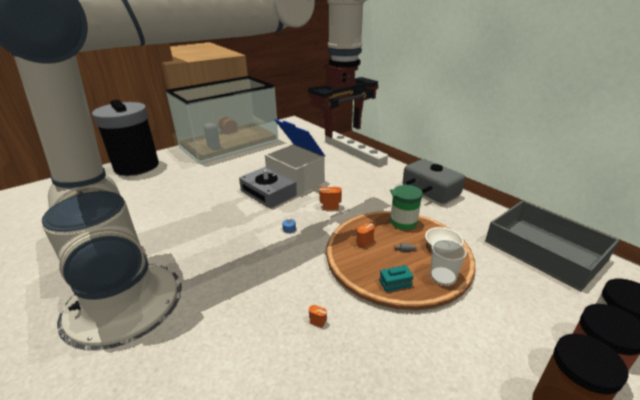

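View pics/wrist0.png

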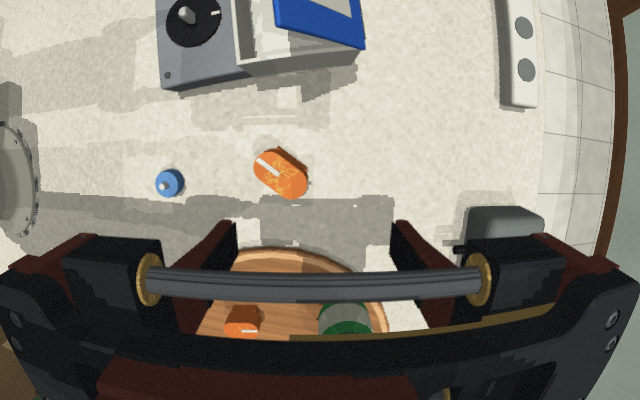

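Three orange knobs show in the scene view: a large one at (340,241) on the counter, a middle-sized one at (280,182) on the susan, and a small one at (296,115). The middle one is the target. The feeder is at (425,260) with its lid open. I'll enlarge these areas next.

Run:
```python
from h import *
crop('scene0',360,200,490,330,6,'c1'); crop('scene0',230,140,330,215,8,'c2'); crop('wrist0',140,0,380,110,3.3,'c3')
crop('side0',230,110,350,220,6,'c4')
```

```text
(no output)
```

View pics/c1.png

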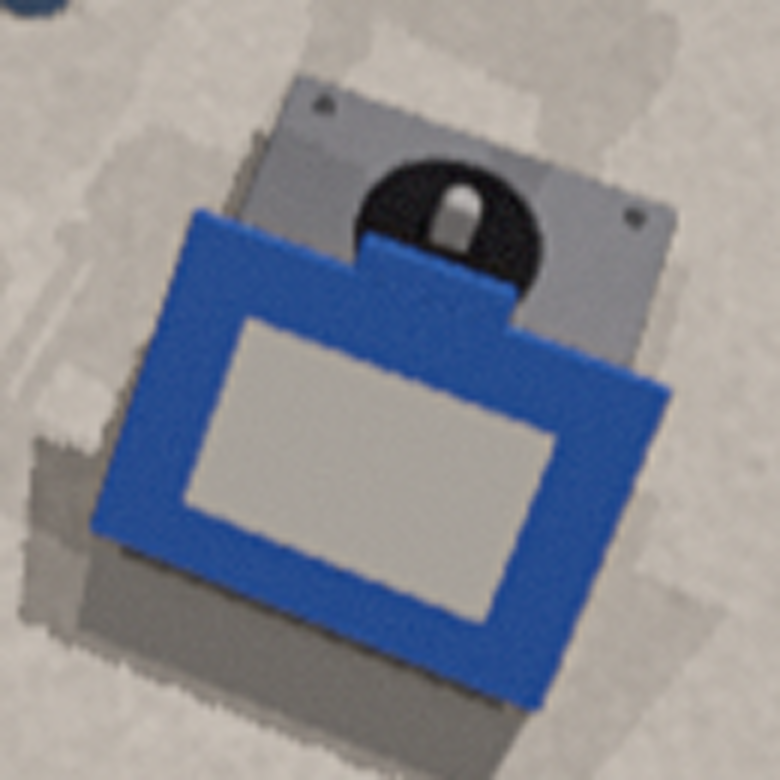

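View pics/c2.png

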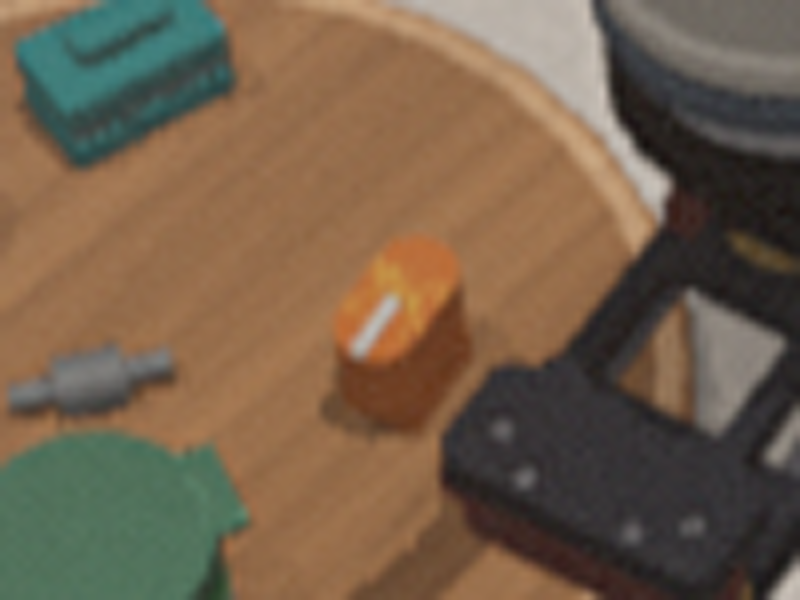

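View pics/c3.png

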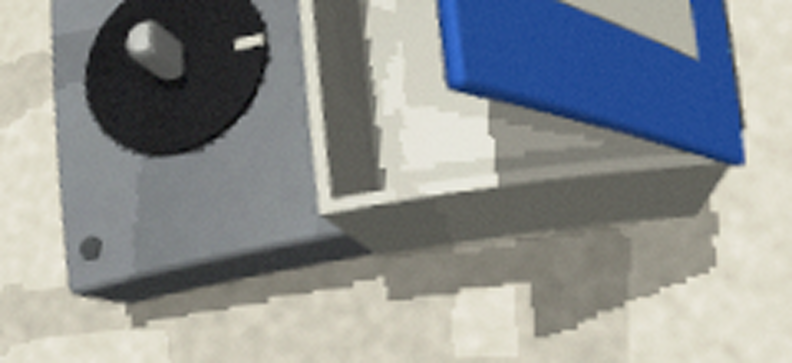

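View pics/c4.png

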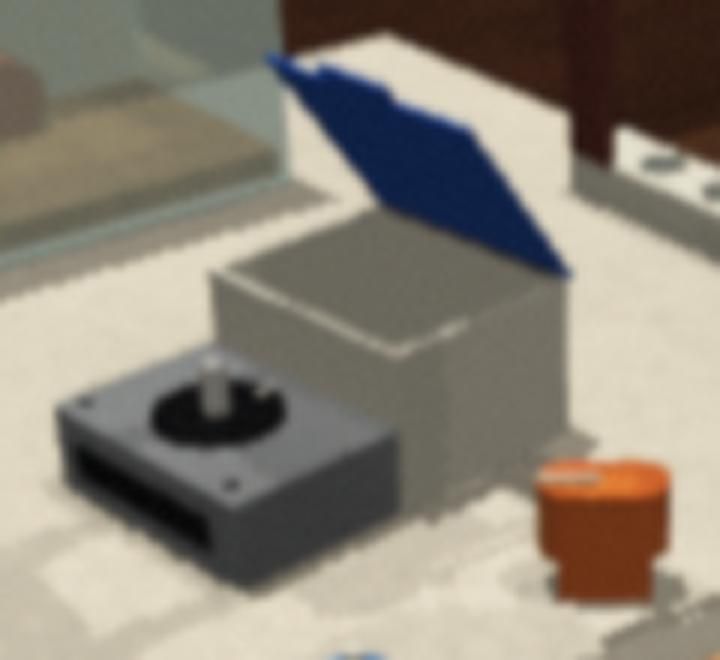

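```bash
cat >> h.py <<'E'
def ray(z,u,v):
    K=z['K']; x=np.array([u-K[0,2],v-K[1,2]])/K[0,0]; r=np.hypot(*x)
    return z['pose'][:3,:3]@np.r_[np.sin(r)*x/max(r,1e-9),np.cos(r)]
def wz(z,u,v,h):
    r=ray(z,u,v);o=z['pose'][:3,3]; return o+r*(h-o[2])/r[2]
E
python3 - <<'E'
from h import *
np.set_printoptions(precision=1,suppress=True)
z=load('scene0')
for n,u,v in [('tip',437,231.7),('lidFL',394.5,236.5),('lidFR',470,265.5),('hL',377,287.5),('hR',449,316.5),('tabL',421.5,241),('tabR',445,249.5),('knobtop',280,178)]:
    print(n,P(z,u,v),z['d'][int(round(v)),int(round(u))])
print('tip@81',onz(z,437,231.7,81))
for q in [(436,228.5,50)]: print(onz(z,*q))
print('knobline',onz(z,230+392/8,140+300/8,66),onz(z,230+357/8,140+352/8,66))
# knob top mask at z=66
hsv=cv2.cvtColor(z['p'],cv2.COLOR_RGB2HSV)
m=((hsv[...,0]<18)&(hsv[...,1]>170)&(hsv[...,2]>150)).astype(np.uint8)
n,l,s,c=cv2.connectedComponentsWithStats(m)
for i in range(1,n):
    if s[i,4]>30:
        ys,xs=np.where(l==i); pts=np.array([P(z,x,y) for x,y in zip(xs,ys)])
        print(s[i],c[i],np.median(pts,0),np.max(pts,0))
w=load('wrist0')
def cz(a,b):return 140+a/3.3,b/3.3
print('tick',wz(w,*cz(263,38),54),wz(w,*cz(235,45),54)); print('bezel l/r/b', wz(w,*cz(87,80),54),wz(w,*cz(268,50),54),wz(w,*cz(165,156),54))
print('tip', wz(w,*cz(142,38),81), wz(w,*cz(180,72),54))
s=load('side0')
for a in [(205,270),(228,390),(208,365)]:
    print('side',P(s,230+a[0]/6,110+a[1]/6))
print('side tip', onz(s,230+212/6,110+360/6,81))
b=[('bezL',150,415),('bezR',286,412)]
for n,u,v in b: print(n,onz(s,230+u/6,110+v/6,54))
for n,u,v in [('hopFL',212,272),('hopFR',398,350),('hopBR',570,275)]: print(n,onz(s,230+u/6,110+v/6,90))
for n,u,v in [('tabtop',322,70),('edge',430,110)]: print(n,P(s,230+u/6,110+v/6+1))
E
```

```text
tip [459.4 189.5  81. ] 1037.2145
lidFL [577.3 132.4 188.6] 908.3142
lidFR [564.4 276.9 195. ] 866.73175
hL [647.3 140.3  98. ] 946.7208
hR [627.9 285.   95.3] 915.6202
tabL [568.8 181.6 203.9] 885.30023
tabR [562.5 225.7 203.5] 875.6938
knobtop [ 506.1 -189.6   65.8] 1138.8829
tip@81 [459.3 189.5  81. ]
[433.6 182.1  50. ]
knobline [ 506.2 -192.4   66. ] [ 527.2 -190.6   66. ]
[276 170  11  15  57] [281.5 176.4] [ 495.6 -187.8   65.2] [1023.   253.3  986. ]
[327 228  24  17 174] [335.8 236.8] [574.    1.8  57.7] [1023.   253.3  986. ]
[344 234   9   7  31] [348.9 236.6] [555.6  28.   58.2] [565.4  32.7  61.8]
tick [495.4 192.2  54. ] [485.5 190.9  54. ]
bezel l/r/b [429.8 186.2  54. ] [497.3 187.5  54. ] [461.6 153.3  54. ]
tip [462.7 187.9  81. ] [465.8 183.5  54. ]
side [602.1 442.8   0.4]
side [477.6 201.   54.7]
side [460.8 188.   79.5]
side tip [463.7 188.9  81. ]
bezL [434.  203.9  54. ]
bezR [488.3 163.2  54. ]
hopFL [508.3 261.8  90. ]
hopFR [531.2 123.9  90. ]
hopBR [650.9 138.1  90. ]
tabtop [565.2 231.  192.5]
edge [574.2 149.8 192.4]
```

Emit:
apply_moves(series=[[[0, -0.025, -0.02], [0, 0, 8.2]], [[0, -0.05, 0], [0, 0, 0]], [[0, -0.05, 0], [0, 0, 0]], [[0, -0.05, 0], [0, 0, 0]], [[0, -0.03, 0], [0, 0, 8.2]], [[0, 0, 0], [0, 0, 8.2]], [[0, 0, 0], [0, 0, 8.2]]], grip=1, squeeze=20)

```text
clock: 0.85
tool_pos: [626.6, 209.5, 237.7]
tool_rot: [[0.828, -0.56, -0.008], [-0.56, -0.828, -0.001], [-0.006, 0.005, -1.0]]
wrist_force: [0.8, -0.0, -0.1]
finger_gap: 0.396
```

Emit:
apply_moves(series=[[[0, 0, 0], [0, 0, 8.2]], [[0, 0, 0], [0, 0, 8.2]], [[0, 0, 0], [0, 0, 8.2]], [[0, 0, 0], [0, 0, 8.2]], [[0, 0, 0], [0, 0, 8.2]], [[0, 0, 0], [0, 0, 8.2]]])

```text
clock: 1.45
tool_pos: [625.6, 211.1, 233.4]
tool_rot: [[0.083, -0.996, -0.014], [-0.997, -0.083, -0.003], [0.002, 0.015, -1.0]]
wrist_force: [0.6, -0.4, 0.4]
finger_gap: 0.006
```

Run:
```python
from h import *
np.set_printoptions(precision=3,suppress=True)
snap('wrist','w1');snap('side','s1');o=monitor.observe();print(o['clock'],o['tool_pos'],o['tool_rot'],o['q'],o['wrist_force'],o['finger_gap'])
crop('s1',230,90,350,200,6,'s1c')
```

```text
1.55 [625.616 211.1   233.346] [[ 0.088 -0.996 -0.014]
 [-0.996 -0.088 -0.003]
 [ 0.002  0.015 -1.   ]] [0.273 0.276 1.004 0.001 1.876 1.756] [-0.292  0.613 -0.551] 5.613627117941805e-05
```

View pics/w1.png

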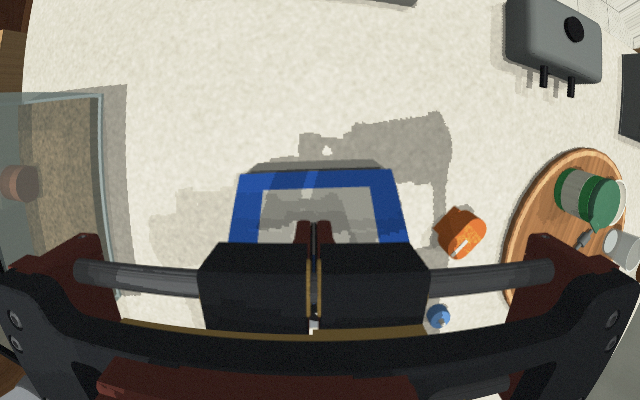

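View pics/s1c.png

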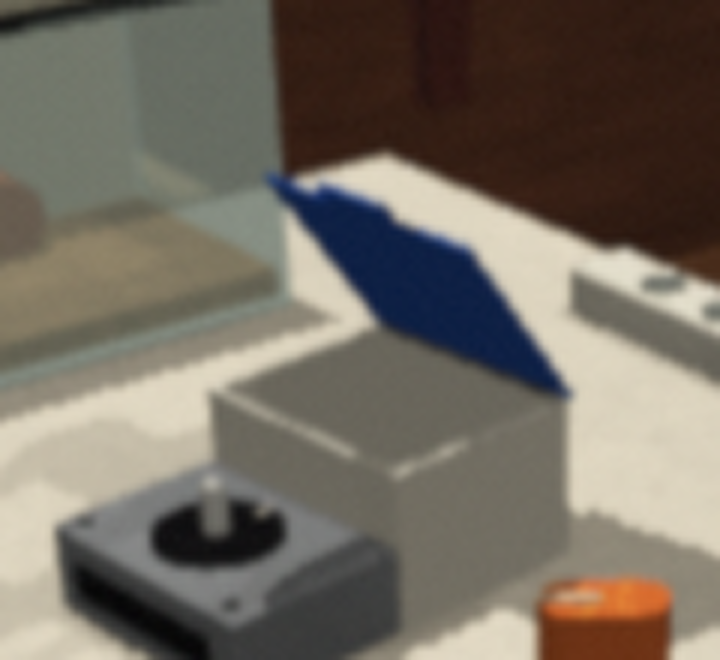

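The lid stands at about 1 rad, with its blue top face under the fingers at (315,200) in the wrist view. The feeder did not move.

Emit:
apply_moves(series=[[[0, 0.04, 0.01], [0, 0, -2.8]], [[0, 0.002, 0.012], [0, 0, 0]], [[0, 0.001, 0.012], [0, 0, 0]], [[0, 0.003, 0.012], [0, 0, 0]], [[0, 0.006, 0.01], [0, 0, 0]]])

```text
clock: 2.05
tool_pos: [572.3, 205.3, 171.3]
tool_rot: [[0.158, -0.987, -0.02], [-0.987, -0.158, -0.004], [0.001, 0.02, -1.0]]
wrist_force: [0.4, -0.1, 2.4]
finger_gap: 0.007
```

Run:
```python
from h import *
np.set_printoptions(precision=3,suppress=True)
snap('side','s2');o=monitor.observe();print(o['clock'],o['tool_pos'],o['wrist_force'])
crop('s2',230,90,350,200,6,'s2c')
```

```text
2.1 [571.116 205.153 169.676] [ 1.426  0.505 -0.246]
```

View pics/s2c.png

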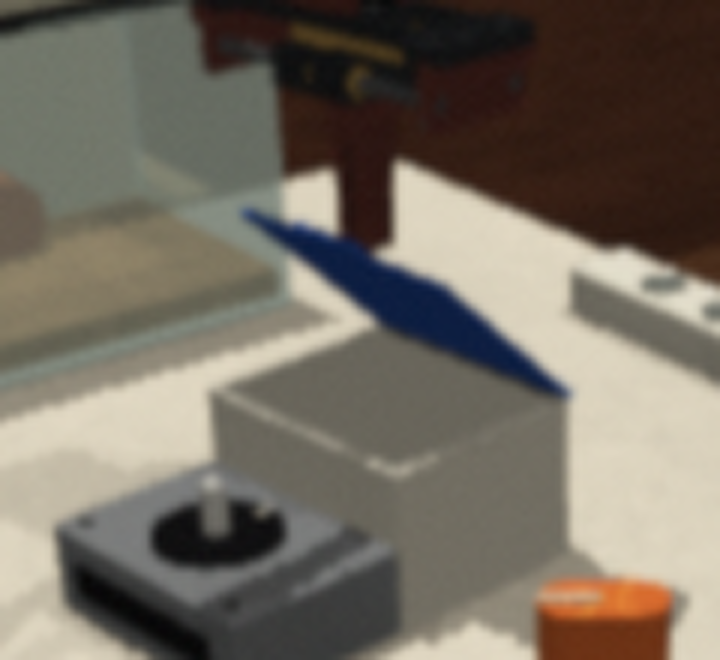

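The lid is following down, now about 0.75 rad. I'll continue along the arc.

Emit:
apply_moves(series=[[[0, 0.007, 0.01], [0, 0, 0]], [[0, 0.007, 0.01], [0, 0, 0]], [[0, 0.006, 0.01], [0, 0, 0]], [[0, 0.005, 0.01], [0, 0, 0]], [[0, 0.004, 0.01], [0, 0, 0]], [[0, 0.003, 0.01], [0, 0, 0]], [[0, 0.002, 0.009], [0, 0, 0]]])

```text
clock: 2.8
tool_pos: [539.5, 200.9, 103.6]
tool_rot: [[0.172, -0.985, -0.011], [-0.985, -0.172, -0.0], [-0.002, 0.01, -1.0]]
wrist_force: [1.3, 0.8, 1.0]
finger_gap: 0.007
```

Run:
```python
from h import *
np.set_printoptions(precision=3,suppress=True)
snap('side','s3');o=monitor.observe();print(o['clock'],o['tool_pos'],o['wrist_force'])
crop('s3',230,90,350,200,6,'s3c')
```

```text
2.85 [538.554 200.554 101.714] [ 1.03   0.286 -0.497]
```

View pics/s3c.png

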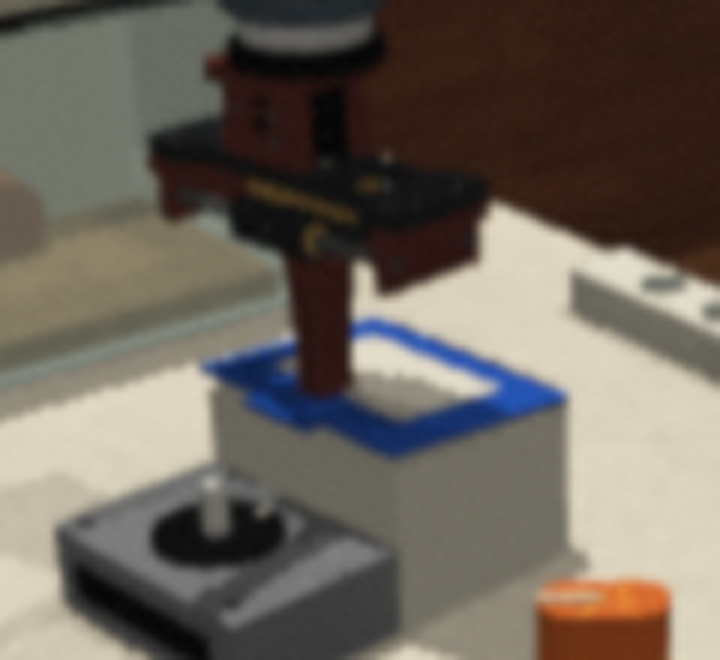

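Almost shut. I'll push on in small steps until the force rises.

Emit:
apply_moves(series=[[[0, 0, 0.004], [0, 0, 0]], [[0, 0, 0.003], [0, 0, 0]], [[0, 0, 0.003], [0, 0, 0]]])

```text
clock: 3.15
tool_pos: [538.3, 200.5, 94.9]
tool_rot: [[0.172, -0.985, -0.013], [-0.985, -0.172, -0.001], [-0.001, 0.013, -1.0]]
wrist_force: [-9.8, -2.6, 23.0]
finger_gap: 0.008
```

Emit:
apply_moves(series=[[[0, 0, -0.02], [0, 0, 0]], [[0, 0, -0.05], [0, 0, 0]], [[0, 0, -0.04], [0, 0, 0]], [[0, 0.02, -0.02], [0, 0, 0]], [[0, 0.05, 0], [0, 0, 0]], [[0, 0, 0], [0, 0, 0]]], grip=0)

```text
clock: 3.75
tool_pos: [467.9, 186.5, 227.0]
tool_rot: [[0.171, -0.985, -0.022], [-0.985, -0.171, -0.005], [0.002, 0.022, -1.0]]
wrist_force: [0.2, 0.3, 0.4]
finger_gap: 0.511
```

Run:
```python
from h import *
np.set_printoptions(precision=3,suppress=True)
snap('wrist','w4');snap('side','s4');snap('scene','c4');o=monitor.observe();print(o['clock'],o['tool_pos'],o['wrist_force'],o['finger_gap'])
crop('s4',230,90,350,200,6,'s4c')
```

```text
3.9 [472.138 187.23  226.618] [ 0.623 -0.694  0.327] 0.6527057919020157
```

View pics/s4c.png

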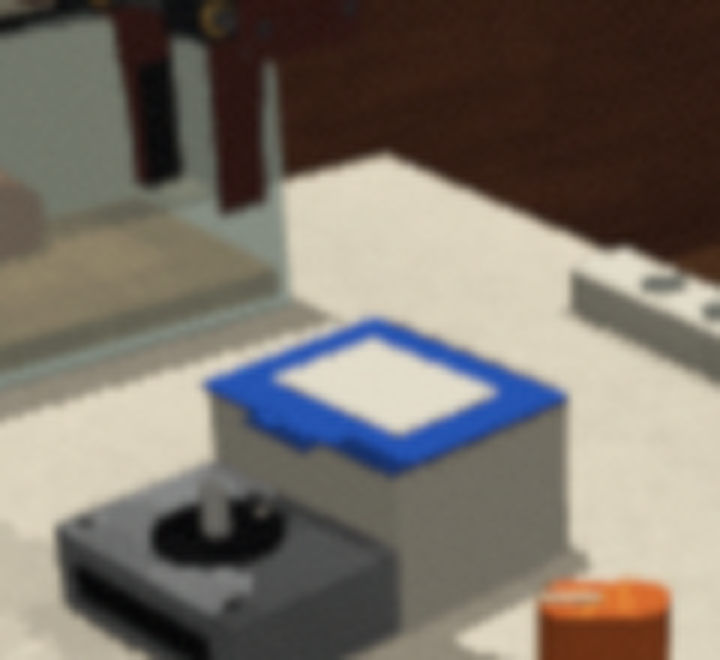

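View pics/w4.png

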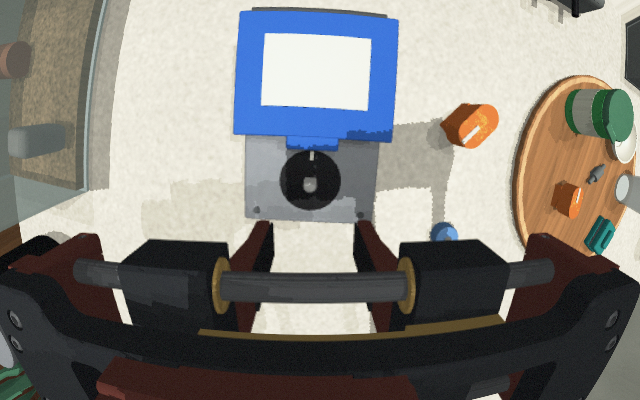

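View pics/c4.png

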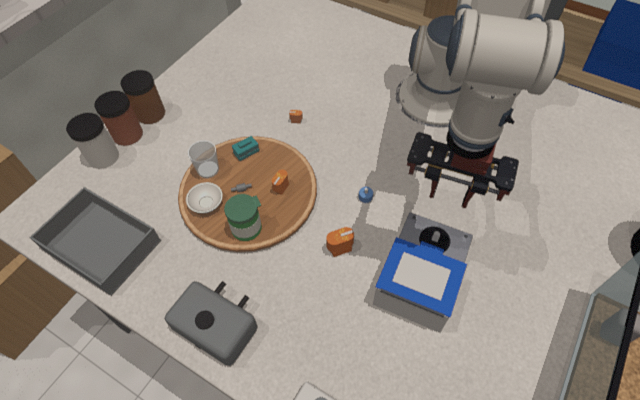

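The lid is shut: blue and flush in all three views. The wrist view shows the shaft at (310,185) and the bezel tick at (312,156). I'll enlarge those to measure them.

Run:
```python
from h import *
crop('w4',230,120,390,230,5,'w4a'); crop('w4',530,160,640,260,7,'w4b'); crop('c4',395,210,475,270,10,'c4a')
```

```text
(no output)
```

View pics/w4a.png

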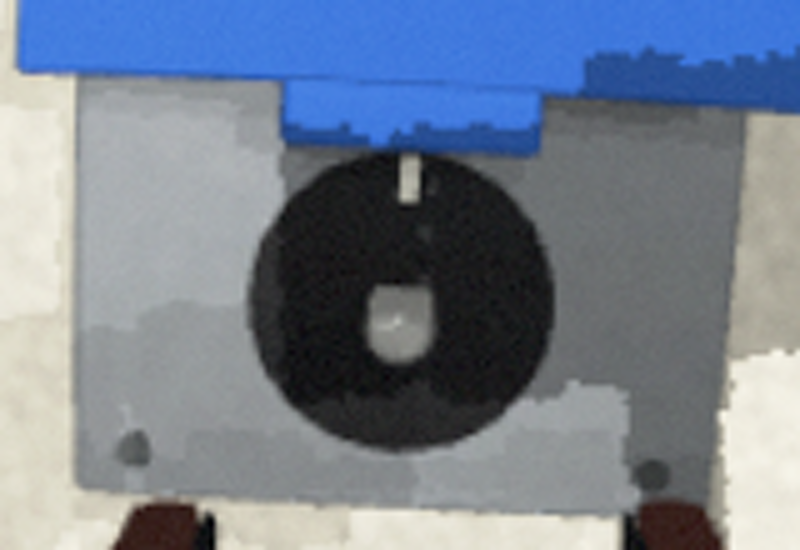

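View pics/w4b.png

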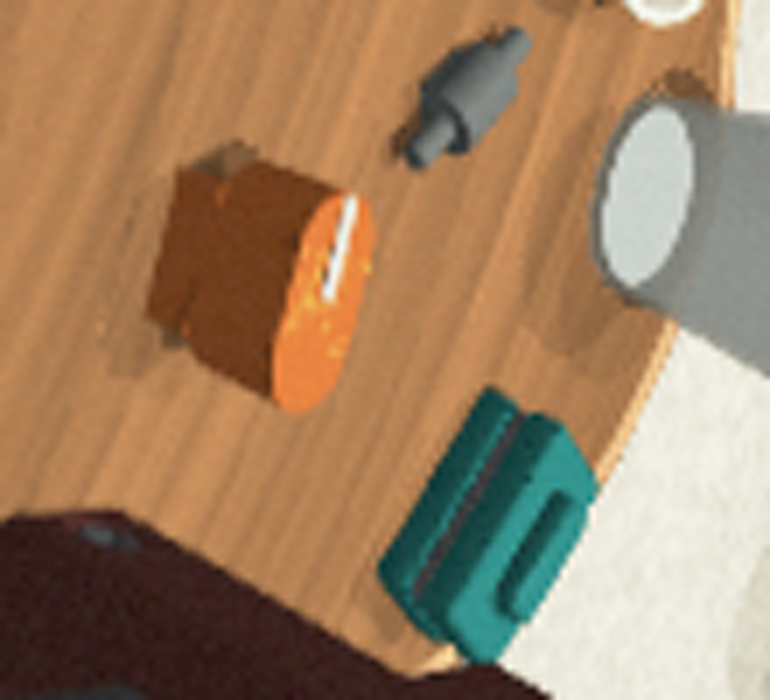

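View pics/c4a.png

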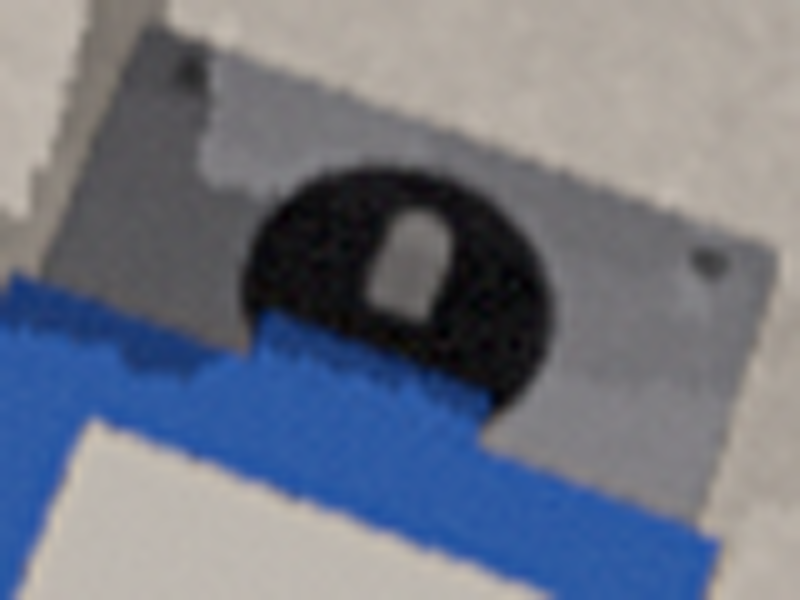

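Run:
```python
from h import *
np.set_printoptions(precision=1,suppress=True)
w=load('w4'); f=lambda a,b:(230+a/5,120+b/5)
B=[wz(w,*f(*q),54) for q in [(401,301),(248,301),(553,301),(401,452),(401,150)]]
for b in B: print('bez',b)
c=(B[1]+B[2]+B[3]+B[4])/4; print('c',c)
for q in [(408,203),(410,157)]:
    t=wz(w,*f(*q),54); print('tick',t,np.arctan2(*(t-c)[1::-1]))
print('tip',wz(w,*f(398,322),81))
# deck edges/ lid edge angle
e=[wz(w,*f(*q),95) for q in [(20,72),(800,108)]]; print('lid edge',e,np.arctan2(*(e[1]-e[0])[1::-1])+np.pi/2)
e=[wz(w,*f(*q),50) for q in [(133,448),(652,474)]]; print('screws',e,np.arctan2(*(e[1]-e[0])[1::-1])+np.pi/2)
e=[wz(w,*f(*q),50) for q in [(85,492),(620,514)]]; print('deckedge',e,np.arctan2(*(e[1]-e[0])[1::-1])+np.pi/2)
g=lambda a,b:(530+a/7,160+b/7)
a,b=wz(w,*g(330,298),66),wz(w,*g(352,198),66);print('line',a,b,np.arctan2(*(b-a)[1::-1]))
a,b=wz(w,*g(293,410),66),wz(w,*g(355,195),66);print('ends',a,b,(a+b)/2,np.linalg.norm(a-b),np.arctan2(*(b-a)[1::-1]))
z=load('c4');h=lambda a,b:(395+a/10,210+b/10)
print('scene bez',[onz(z,*h(*q),54) for q in [(243,290),(555,310),(400,168)]])
print('scene tip',onz(z,*h(418,240),81))
z=load('c4');k=lambda a,b:(230+a/8,140+b/8)
print('scene knob ends',onz(z,*k(430,238),66),onz(z,*k(362,362),66))
```

```text
bez [462.2 189.1  54. ]
bez [456.5 222.3  54. ]
bez [468.  156.2  54. ]
bez [427.9 183.3  54. ]
bez [495.  194.8  54. ]
c [461.9 189.1  54. ]
tick [483.9 191.3  54. ] 0.09822067786836984
tick [493.9 192.6  54. ] 0.10763158577949139
tip [463.7 189.8  81. ]
lid edge [array([503.3, 269.8,  95. ]), array([521.9, 121.5,  95. ])] 0.1249257864598039
screws [array([416.9, 244. ,  50. ]), array([431.1, 125.1,  50. ])] 0.1192914349948444
deckedge [array([404.1, 254.1,  50. ]), array([420.3, 130.4,  50. ])] 0.1300620080394299
line [ 503.8 -195.9   66. ] [ 525.1 -193.7   66. ] 0.10686726396634982
ends [ 479.  -195.2   66. ] [ 525.9 -194.4   66. ] [ 502.4 -194.8   66. ] 46.942259091396366 0.01634486332380816
scene bez [array([479.6, 161.7,  54. ]), array([449. , 222.5,  54. ]), array([433.2, 178.7,  54. ])]
scene tip [464.8 191.5  81. ]
scene knob ends [ 481.3 -195.6   66. ] [ 529.4 -187.3   66. ]
```

Emit:
apply_moves(series=[[[0.05, 0.005, 0], [0, 0, 0]], [[0.05, 0.005, 0], [0, 0, 0]], [[0.05, 0.005, 0], [0, 0, 0]], [[0.05, 0.005, 0], [0, 0, 0]], [[0.05, 0.005, 0], [0, 0, 0]], [[0.05, 0.005, 0], [0, 0, 0]], [[0.05, 0.003, 0], [0, 0, 0]], [[0.02, 0, 0], [0, 0, 4]]], grip=0)

```text
clock: 4.7
tool_pos: [511.7, -185.0, 221.2]
tool_rot: [[0.108, -0.994, -0.027], [-0.994, -0.108, -0.004], [0.001, 0.027, -1.0]]
wrist_force: [-0.4, 1.1, -0.6]
finger_gap: 1.004
```

Emit:
apply_moves(series=[[[0, 0, 0.04], [0, 0, 0]], [[0, 0, 0.03], [0, 0, 0]], [[0, 0, 0], [0, 0, 0]], [[0, 0, 0], [0, 0, 0]]])

```text
clock: 5.1
tool_pos: [513.1, -193.2, 146.6]
tool_rot: [[0.098, -0.995, -0.03], [-0.995, -0.098, -0.004], [0.001, 0.03, -1.0]]
wrist_force: [0.3, -0.2, -0.2]
finger_gap: 1.001
```

Run:
```python
from h import *
np.set_printoptions(precision=3,suppress=True)
snap('wrist','w5');snap('scene','c5');o=monitor.observe();print(o['clock'],o['tool_pos'],o['tool_rot'],o['q'],o['finger_gap'])
```

```text
5.2 [ 513.226 -192.937  147.389] [[ 0.098 -0.995 -0.029]
 [-0.995 -0.098 -0.004]
 [ 0.001  0.029 -1.   ]] [-0.412 -0.026  1.483 -0.016  1.709  1.059] 1.0007951877722316
```

View pics/w5.png

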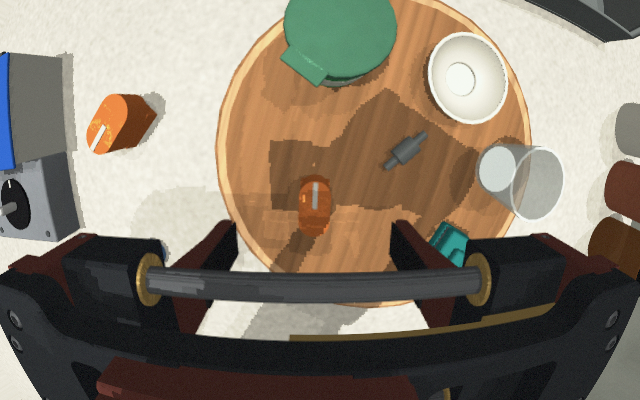

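Run:
```python
from h import *
crop('w5',260,160,370,250,7,'w5a'); crop('w5',380,190,520,290,5,'w5b')
```

```text
(no output)
```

View pics/w5a.png

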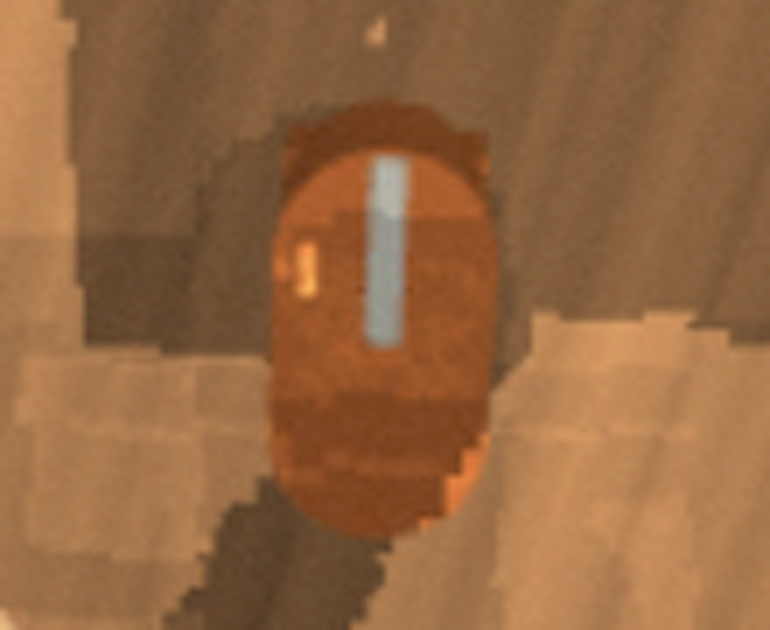

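View pics/w5b.png

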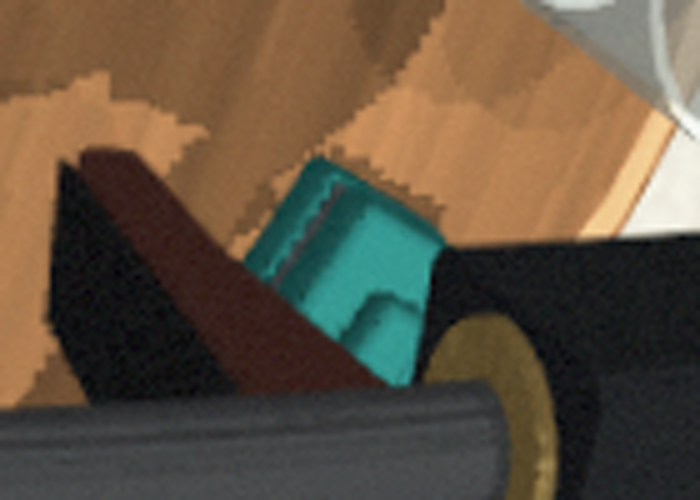

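Run:
```python
from h import *
np.set_printoptions(precision=1,suppress=True)
w=load('w5'); f=lambda a,b:(260+a/7,160+b/7)
a,b=wz(w,*f(388,155),66),wz(w,*f(384,345),66);print('line',b,a,np.arctan2(*(a-b)[1::-1]))
a,b=wz(w,*f(388,148),66),wz(w,*f(380,538),66);print('ends',b,a,(a+b)/2,np.linalg.norm(a-b),np.arctan2(*(a-b)[1::-1]))
l,r=wz(w,*f(272,350),66),wz(w,*f(494,350),66);print('sides',l,r,(l+r)/2,np.linalg.norm(l-r))
l,r=wz(w,*f(276,240),66),wz(w,*f(497,240),66);print('sides',l,r,(l+r)/2,np.linalg.norm(l-r))
g=lambda a,b:(380+a/5,190+b/5)
for q in [(318,158),(445,240),(245,260)]: print('mag',wz(w,*g(*q),63 if q[0]>300 else 22+20))
c=load('c4');print('mag scene')
for q in [(18,50),(190,0),(235,75),(70,120)]: print(onz(c,230+q[0]/8,140+q[1]/8,60))
```

```text
line [ 503.5 -195.1   66. ] [ 526.  -193.3   66. ] 0.07964006257157805
ends [ 479.2 -197.1   66. ] [ 526.8 -193.2   66. ] [ 503.  -195.2   66. ] 47.816897009356886 0.08031473700716224
sides [ 501.6 -182.2   66. ] [ 504.1 -207.9   66. ] [ 502.8 -195.1   66. ] 25.80640242513665
sides [ 514.8 -181.6   66. ] [ 517.3 -206.8   66. ] [ 516.1 -194.2   66. ] 25.30613016024134
mag [ 501.4 -310.4   63. ]
mag [ 487.3 -341.7   63. ]
mag [ 472.3 -310.6   42. ]
mag scene
[ 482.7 -350.4   60. ]
[ 438.4 -316.2   60. ]
[ 456.1 -286.2   60. ]
[ 496.9 -319.5   60. ]
```

Emit:
apply_moves(series=[[[0.001, 0.01, 0.03], [1.7, 0, 1]], [[0, 0, 0.03], [0, 0, 0]], [[0, 0, 0], [0, 0, 0]]])

```text
clock: 5.5
tool_pos: [506.3, -195.7, 93.2]
tool_rot: [[0.083, -0.997, 0.011], [-0.997, -0.083, -0.006], [0.007, -0.011, -1.0]]
wrist_force: [-0.5, 0.4, -0.5]
finger_gap: 0.998
```

Emit:
apply_moves(series=[[[0, 0.003, 0.03], [-0.5, 0.4, 0]], [[0, 0, 0.028], [0, 0, 0]], [[0, 0, 0.004], [0, 0, 0]], [[0, 0, 0], [0, 0, 0]]])

```text
clock: 5.9
tool_pos: [509.8, -198.0, 41.6]
tool_rot: [[0.085, -0.996, 0.016], [-0.996, -0.085, -0.02], [0.021, -0.014, -1.0]]
wrist_force: [-0.8, 0.4, -0.3]
finger_gap: 1.001
```

Run:
```python
from h import *
np.set_printoptions(precision=3,suppress=True)
snap('wrist','w6');o=monitor.observe();print(o['clock'],o['tool_pos'],o['tool_rot'])
crop('w6',220,130,420,280,4,'w6a')
```

```text
5.95 [ 510.074 -198.108   42.113] [[ 0.085 -0.996  0.017]
 [-0.996 -0.085 -0.02 ]
 [ 0.022 -0.015 -1.   ]]
```

View pics/w6a.png

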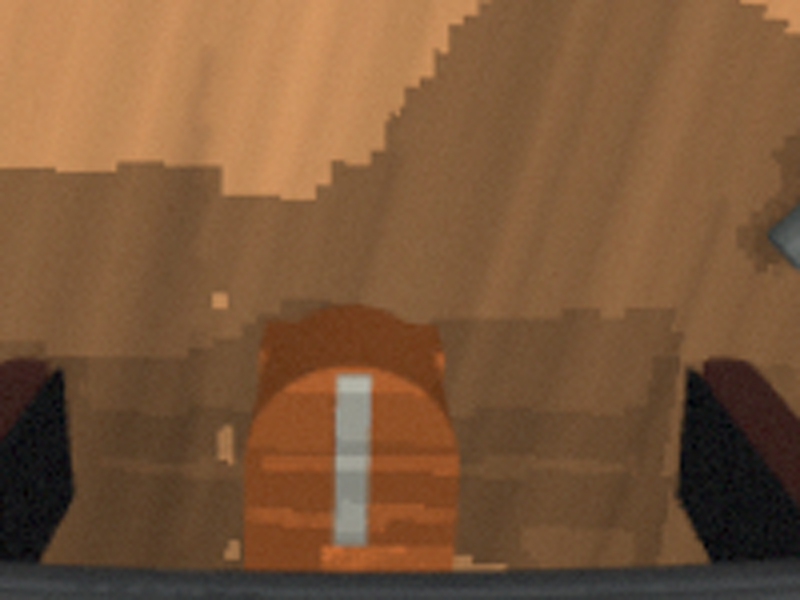

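Emit:
apply_moves(series=[[[-0.0035, 0.0067, 0], [-0.9, -1.2, 0]], [[0, 0, 0], [0, 0, 0]], [[0, 0, 0], [0, 0, 0]]])

```text
clock: 6.25
tool_pos: [505.1, -195.9, 47.6]
tool_rot: [[0.085, -0.996, 0.005], [-0.996, -0.085, -0.002], [0.002, -0.005, -1.0]]
wrist_force: [-0.2, 1.0, 0.5]
finger_gap: 0.998
```

Emit:
apply_moves(series=[[[-0.001, 0.002, 0.01], [0, 0, 0]], [[0, 0, 0.008], [0, 0, 0]], [[0, 0, 0], [0, 0, 0]]])

```text
clock: 6.55
tool_pos: [503.4, -195.4, 29.2]
tool_rot: [[0.085, -0.996, 0.006], [-0.996, -0.085, -0.003], [0.003, -0.006, -1.0]]
wrist_force: [0.4, 0.4, 0.1]
finger_gap: 0.999
```

Emit:
apply_moves(series=[[[0, 0, 0], [0, 0, 0]], [[0, 0, 0], [0, 0, 0]], [[0, 0, 0], [0, 0, 0]], [[0, 0, 0], [0, 0, 0]], [[0, 0, 0], [0, 0, 0]], [[0, 0, 0], [0, 0, 0]], [[0, 0, 0], [0, 0, 0]]], grip=1, squeeze=40)

```text
clock: 7.25
tool_pos: [503.1, -195.2, 28.7]
tool_rot: [[0.085, -0.996, 0.006], [-0.996, -0.085, -0.003], [0.003, -0.005, -1.0]]
wrist_force: [0.6, 0.3, -0.2]
finger_gap: 0.406
```

Emit:
apply_moves(series=[[[0, 0, 0], [0, 0, 0]], [[0, 0, -0.02], [0, 0, 0]], [[0, 0, -0.05], [0, 0, 0]], [[0, 0, -0.05], [0, 0, 0]], [[0, 0, 0], [0, 0, 0]], [[0, 0, 0], [0, 0, 0]]])

```text
clock: 7.85
tool_pos: [500.9, -194.2, 150.0]
tool_rot: [[0.085, -0.996, 0.0], [-0.996, -0.085, -0.0], [0.0, -0.0, -1.0]]
wrist_force: [-0.2, 0.4, -1.0]
finger_gap: 0.295
```

Run:
```python
from h import *
np.set_printoptions(precision=3,suppress=True)
snap('wrist','w7');snap('scene','c7');snap('side','s7');o=monitor.observe();print(o['clock'],o['tool_pos'],o['tool_rot'],o['finger_gap']*88)
crop('w7',220,130,420,280,4,'w7a')
```

```text
8.0 [ 500.413 -194.012  148.644] [[ 0.085 -0.996 -0.002]
 [-0.996 -0.085  0.001]
 [-0.001  0.002 -1.   ]] 25.992516475312037
```

View pics/w7a.png

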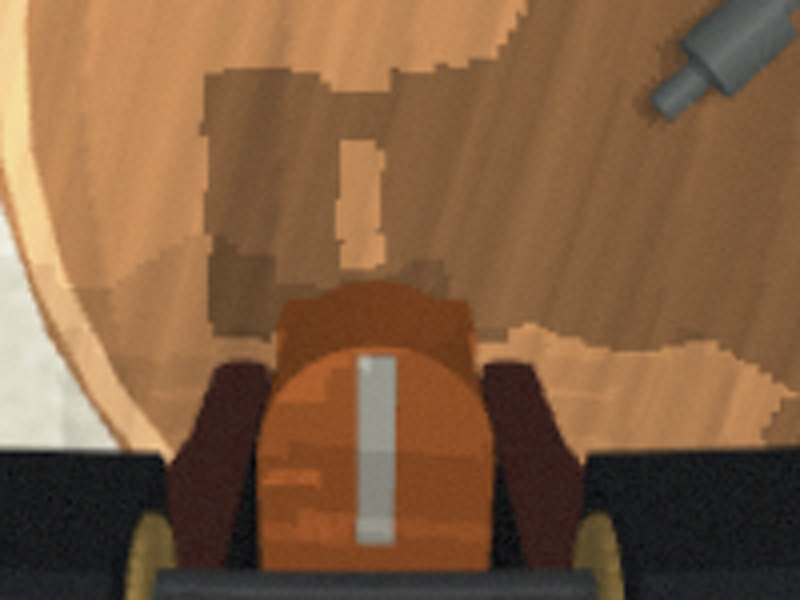

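View pics/s7.png

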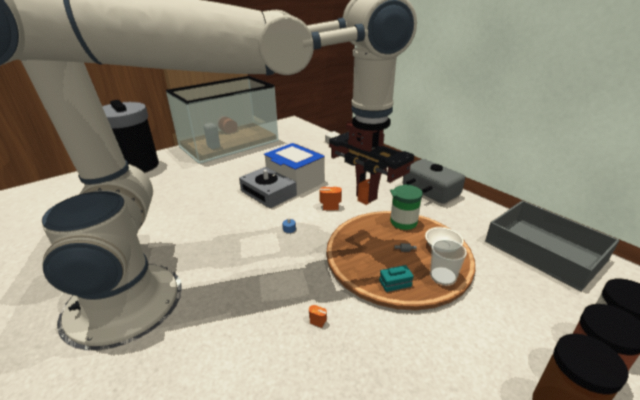

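Run:
```python
from h import *
np.set_printoptions(precision=2,suppress=True)
w=load('w7'); f=lambda a,b:(220+a/4,130+b/4); h=186
a,b=wz(w,*f(377,356),h),wz(w,*f(376,543),h);print('line',b,a,np.arctan2(*(a-b)[1::-1]),np.linalg.norm(a-b))
a=wz(w,*f(376,346),h);print('end +x',a)
l,r=wz(w,*f(258,470),h),wz(w,*f(492,470),h);print('sides',l,r,(l+r)/2,np.linalg.norm(l-r))
o=monitor.observe();print(o['tool_pos'])
```

```text
line [ 501.69 -194.07  186.  ] [ 523.73 -192.27  186.  ] 0.08147403416616748 22.116009150624517
end +x [ 524.83 -192.07  186.  ]
sides [ 509.46 -180.44  186.  ] [ 511.63 -205.96  186.  ] [ 510.54 -193.2   186.  ] 25.619823235505763
[ 500.41 -194.01  148.64]
```

Emit:
apply_moves(series=[[[-0.05, 0.0007, 0], [0, 0, 0]], [[-0.05, 0.0007, 0], [0, 0, 0]], [[-0.05, 0.0007, 0], [0, 0, 0]], [[-0.05, 0.0007, 0], [0, 0, 0]], [[-0.05, 0.0007, 0], [0, 0, 0]], [[-0.05, 0.0007, 0], [0, 0, 0]], [[-0.05, 0.0007, 0], [0, 0, 0]], [[-0.02, 0, 0], [0, 0, -1.9]]])

```text
clock: 8.8
tool_pos: [458.1, 175.7, 133.1]
tool_rot: [[0.109, -0.994, -0.026], [-0.994, -0.109, 0.001], [-0.004, 0.025, -1.0]]
wrist_force: [0.2, -0.3, -0.5]
finger_gap: 0.292
```

Emit:
apply_moves(series=[[[0, 0, 0], [0, 0, 0]], [[0, 0, 0], [0, 0, 0]]])

```text
clock: 9.0
tool_pos: [455.9, 177.9, 129.4]
tool_rot: [[0.114, -0.993, -0.032], [-0.993, -0.114, -0.001], [-0.003, 0.031, -1.0]]
wrist_force: [0.1, 0.2, -1.0]
finger_gap: 0.293
```

Run:
```python
from h import *
np.set_printoptions(precision=3,suppress=True)
snap('wrist','w8');o=monitor.observe();print(o['clock'],o['tool_pos'],o['tool_rot'],o['finger_gap']*88)
crop('w8',200,100,440,280,3.3,'w8a')
```

```text
9.05 [455.896 177.57  129.314] [[ 0.113 -0.993 -0.032]
 [-0.994 -0.114 -0.001]
 [-0.003  0.032 -0.999]] 26.351689013556626
```

View pics/w8a.png

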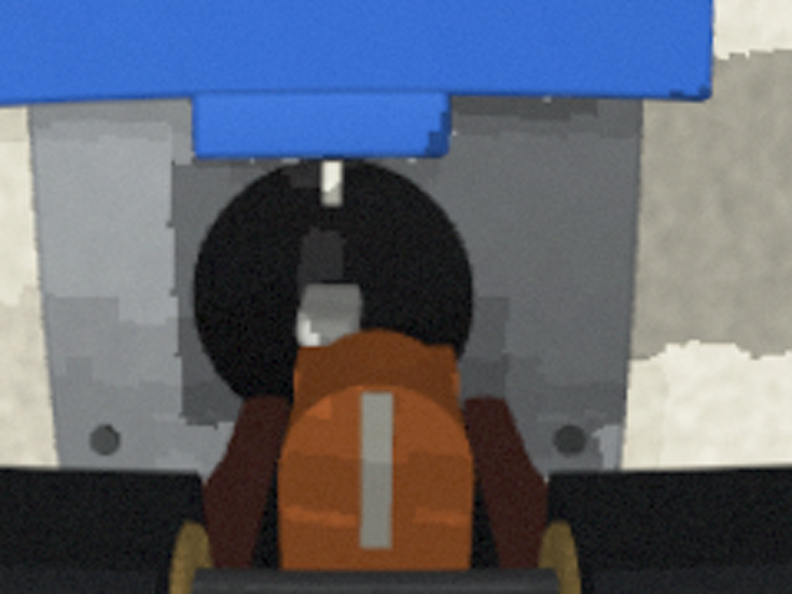

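Run:
```python
from h import *
np.set_printoptions(precision=2,suppress=True)
w=load('w8'); f=lambda a,b:(200+a/3.3,100+b/3.3)
l,r=wz(w,*f(194,295),54),wz(w,*f(473,295),54); m=(l+r)/2;print(l,r,m,np.linalg.norm(l-r))
for q in [(332,205),(332,162)]:
    t=wz(w,*f(*q),54);print('tick',t,np.arctan2(*(t-m)[1::-1]))
e=[wz(w,*f(*q),50) for q in [(104,440),(569,440)]];print('screws',e,np.arctan2(*(e[1]-e[0])[1::-1])+np.pi/2)
e=[wz(w,*f(*q),95) for q in [(0,105),(710,100)]];print('lid',e,np.arctan2(*(e[1]-e[0])[1::-1])+np.pi/2)
# circle fit of bezel edge from dark mask
p=w['p'].astype(int); g=p.max(2); 
K=[]
import math
for a,b in [(196,270),(194,295),(197,325),(210,360),(472,270),(473,295),(470,325),(290,165),(380,165),(425,195),(240,195)]:
    K.append(wz(w,*f(a,b),54)[:2])
K=np.array(K);A=np.c_[2*K,np.ones(len(K))];s=np.linalg.lstsq(A,(K**2).sum(1),rcond=None)[0];print('circle',s[:2],math.sqrt(s[2]+s[0]**2+s[1]**2))
```

```text
[459.09 222.17  54.  ] [466.71 156.13  54.  ] [462.9  189.15  54.  ] 66.47225306508172
tick [484.29 191.58  54.  ] 0.11305630330289519
tick [494.29 192.65  54.  ] 0.11119279255884408
screws [array([416.67, 244.13,  50.  ]), array([430.87, 125.63,  50.  ])] 0.11923100319013202
lid [array([504.69, 258.  ,  95.  ]), array([521.22, 120.25,  95.  ])] 0.11941235037178699
circle [461.73 189.  ] 33.405897161591696
```

Emit:
apply_moves(series=[[[-0.0107, -0.0073, 0], [1.8, -0.1, 0]], [[0, 0, 0], [0, 0, 0]], [[0, 0, 0], [0, 0, 0]]])

```text
clock: 9.35
tool_pos: [462.3, 185.0, 127.5]
tool_rot: [[0.107, -0.994, -0.003], [-0.994, -0.107, 0.002], [-0.003, 0.003, -1.0]]
wrist_force: [-0.4, -0.0, -0.4]
finger_gap: 0.291
```

Emit:
apply_moves(series=[[[-0.0041, 0, 0.012], [0, 0, -0.4]], [[0, 0, 0.012], [0, 0, 0]], [[0, 0, 0], [0, 0, 0]], [[0, 0, 0], [0, 0, 0]]])

```text
clock: 9.75
tool_pos: [461.6, 186.7, 100.4]
tool_rot: [[0.111, -0.994, -0.006], [-0.994, -0.111, 0.001], [-0.002, 0.006, -1.0]]
wrist_force: [-0.2, 0.1, 0.5]
finger_gap: 0.295
```

Emit:
apply_moves(series=[[[-0.0024, 0, 0], [0, 0, 0]], [[0, 0, 0], [0, 0, 0]]])

```text
clock: 9.95
tool_pos: [461.2, 189.1, 100.2]
tool_rot: [[0.111, -0.994, -0.006], [-0.994, -0.111, 0.001], [-0.002, 0.006, -1.0]]
wrist_force: [0.2, -0.6, -0.5]
finger_gap: 0.294
```

Run:
```python
from h import *
np.set_printoptions(precision=3,suppress=True)
snap('wrist','w9');snap('side','s9');snap('scene','c9');o=monitor.observe();print(o['clock'],o['tool_pos'],o['tool_rot'],o['finger_gap']*88)
crop('w9',220,110,420,260,4,'w9a');crop('s9',230,130,310,200,9,'s9a');crop('c9',395,180,475,260,9,'c9a')
```

```text
10.1 [461.348 188.965 100.408] [[ 0.111 -0.994 -0.006]
 [-0.994 -0.111  0.001]
 [-0.002  0.006 -1.   ]] 25.860823417109223
```

View pics/w9a.png

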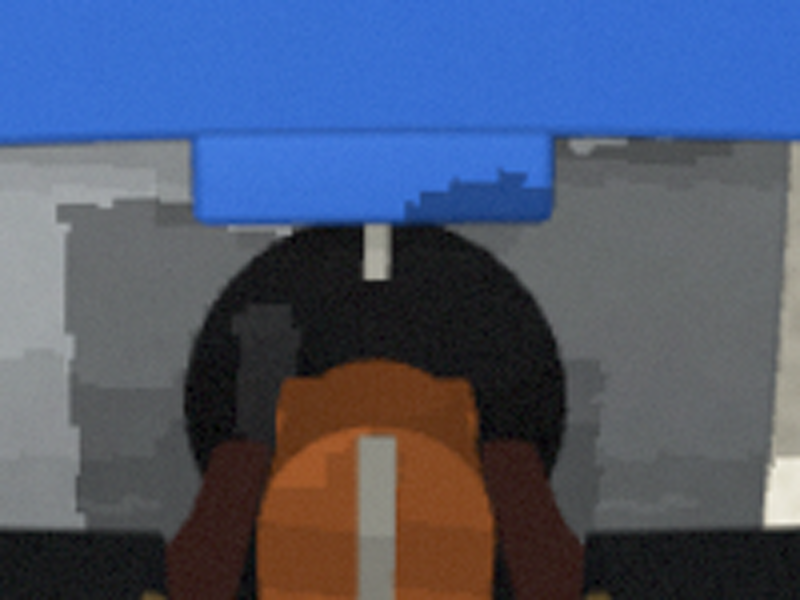

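View pics/s9a.png

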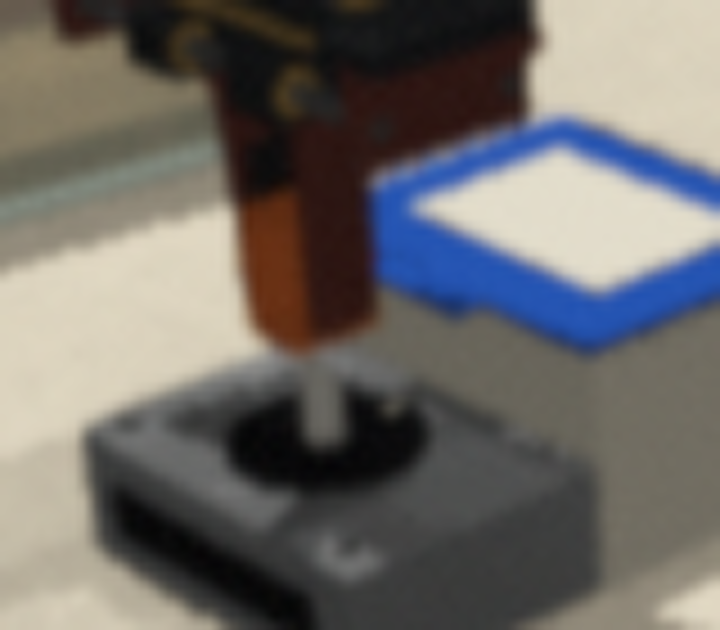

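View pics/c9a.png

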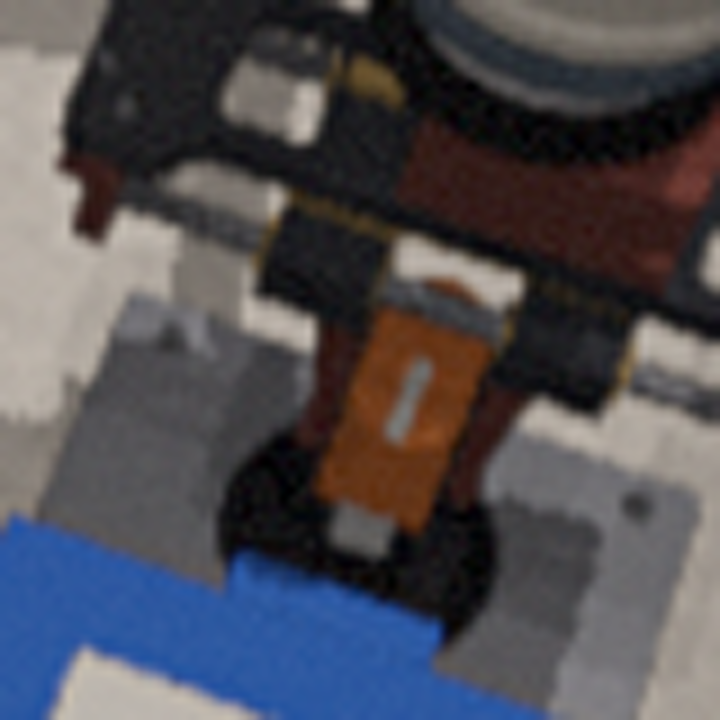

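Run:
```python
from h import *
np.set_printoptions(precision=2,suppress=True)
w=load('w9'); f=lambda a,b:(220+a/4,110+b/4)
a=wz(w,*f(376,427),137.5); print('end',a,'centre',a[:2]-24*np.array([.9938,.111]))
a=wz(w,*f(376,360),102); print('low end',a,'c',a[:2]-17*np.array([.9938,.111]))
K=np.array([wz(w,*f(*q),54)[:2] for q in [(186,390),(566,390),(195,345),(556,345),(230,285),(523,285),(290,237),(462,237)]])
A=np.c_[2*K,np.ones(len(K))];s=np.linalg.lstsq(A,(K**2).sum(1),rcond=None)[0];print('circle',s[:2],np.sqrt(s[2]+s[0]**2+s[1]**2))
t=wz(w,*f(376,280),54);print('tick inner',t, t[:2]-22*np.array([.9938,.111]))
z=load('c9');h=lambda a,b:(395+a/9,180+b/9)
print('scene line',[onz(z,*h(*q),137.5) for q in [(420,362),(397,440)]])
s=load('s9')
```

```text
end [485.71 191.91 137.5 ] centre [461.86 189.24]
low end [483.39 191.61 102.  ] c [466.49 189.72]
circle [461.99 189.17] 33.31080886522987
tick inner [484.5  191.69  54.  ] [462.64 189.25]
scene line [array([464.58, 190.82, 137.5 ]), array([486.27, 194.56, 137.5 ])]
```

The knob centre measures (461.9,189.2) and the shaft axis (462.3,189.1), with the line in line with the tick. I'll lower it.

Emit:
apply_moves(series=[[[0, -0.0005, 0.005], [0, 0, 0]], [[0, 0, 0.005], [0, 0, 0]], [[0, 0, 0], [0, 0, 0]], [[0, 0, 0], [0, 0, 0]]])

```text
clock: 10.5
tool_pos: [462.0, 189.2, 89.8]
tool_rot: [[0.111, -0.994, -0.005], [-0.994, -0.111, 0.001], [-0.002, 0.005, -1.0]]
wrist_force: [0.7, -0.7, -0.9]
finger_gap: 0.294
```

Emit:
apply_moves(series=[[[0, 0, 0.003], [0, 0, 0]], [[0, 0, 0.003], [0, 0, 0]], [[0, 0, 0], [0, 0, 0]]])

```text
clock: 10.8
tool_pos: [461.9, 189.1, 83.3]
tool_rot: [[0.111, -0.994, -0.005], [-0.994, -0.111, 0.001], [-0.002, 0.005, -1.0]]
wrist_force: [-0.2, -0.3, -0.6]
finger_gap: 0.294
```

Emit:
apply_moves(series=[[[0, 0, 0.003], [0, 0, 0]], [[0, 0, 0.003], [0, 0, 0]], [[0, 0, 0.002], [0, 0, 0]], [[0, 0, 0], [0, 0, 0]], [[0, 0, 0], [0, 0, 0]]])

```text
clock: 11.3
tool_pos: [461.8, 189.1, 74.4]
tool_rot: [[0.111, -0.994, -0.005], [-0.994, -0.111, 0.001], [-0.002, 0.005, -1.0]]
wrist_force: [0.4, 0.6, 0.4]
finger_gap: 0.294
```

Emit:
apply_moves(series=[[[0, 0, 0.0015], [0, 0, 0]], [[0, 0, 0.0015], [0, 0, 0]], [[0, 0, 0], [0, 0, 0]], [[0, 0, 0], [0, 0, 0]], [[0, 0, 0], [0, 0, 0]]])

```text
clock: 11.8
tool_pos: [462.2, 189.3, 72.7]
tool_rot: [[0.111, -0.994, -0.004], [-0.994, -0.111, 0.001], [-0.002, 0.004, -1.0]]
wrist_force: [-1.1, -1.0, 2.2]
finger_gap: 0.294
```

Contact came at TCP z≈73, the predicted home height. Next I press.

Emit:
apply_moves(series=[[[0, 0, 0.002], [0, 0, 0]], [[0, 0, 0.002], [0, 0, 0]], [[0, 0, 0.002], [0, 0, 0]], [[0, 0, 0], [0, 0, 0]], [[0, 0, 0], [0, 0, 0]]])

```text
clock: 12.3
tool_pos: [462.4, 189.4, 67.9]
tool_rot: [[0.111, -0.994, -0.003], [-0.994, -0.111, 0.002], [-0.002, 0.002, -1.0]]
wrist_force: [-2.6, -1.2, 5.4]
finger_gap: 0.292
```

Emit:
apply_moves(series=[[[0, 0, 0.002], [0, 0, 0]], [[0, 0, 0.002], [0, 0, 0]], [[0, 0, 0.002], [0, 0, 0]], [[0, 0, 0], [0, 0, 0]], [[0, 0, 0], [0, 0, 0]]])

```text
clock: 12.8
tool_pos: [462.5, 189.4, 66.4]
tool_rot: [[0.111, -0.994, -0.001], [-0.994, -0.111, 0.002], [-0.002, 0.001, -1.0]]
wrist_force: [-3.3, -1.6, 6.0]
finger_gap: 0.296
```

Emit:
apply_moves(series=[[[0, 0, 0.004], [0, 0, 0]], [[0, 0, 0.004], [0, 0, 0]], [[0, 0, 0.004], [0, 0, 0]]])

```text
clock: 13.1
tool_pos: [462.7, 189.5, 64.5]
tool_rot: [[0.111, -0.994, 0.003], [-0.994, -0.111, 0.003], [-0.003, -0.003, -1.0]]
wrist_force: [-13.0, -3.7, 25.1]
finger_gap: 0.295
```

Run:
```python
from h import *
np.set_printoptions(precision=3,suppress=True)
for t,n in [('w10','wrist'),('s10','side'),('c10','scene')]: snap(n,t)
o=monitor.observe();print(o['clock'],o['tool_pos'],o['tool_rot'],o['wrist_force'],o['finger_gap']*88)
crop('w10',220,110,420,260,4,'w10a');crop('s10',230,130,330,200,8,'s10a')
w=load('w10'); f=lambda a,b:(220+a/4,110+b/4)
```

```text
13.25 [462.746 189.454  64.489] [[ 0.111 -0.994  0.003]
 [-0.994 -0.111  0.003]
 [-0.003 -0.003 -1.   ]] [-12.084  -4.642  24.978] 26.348800210648044
```

View pics/w10a.png

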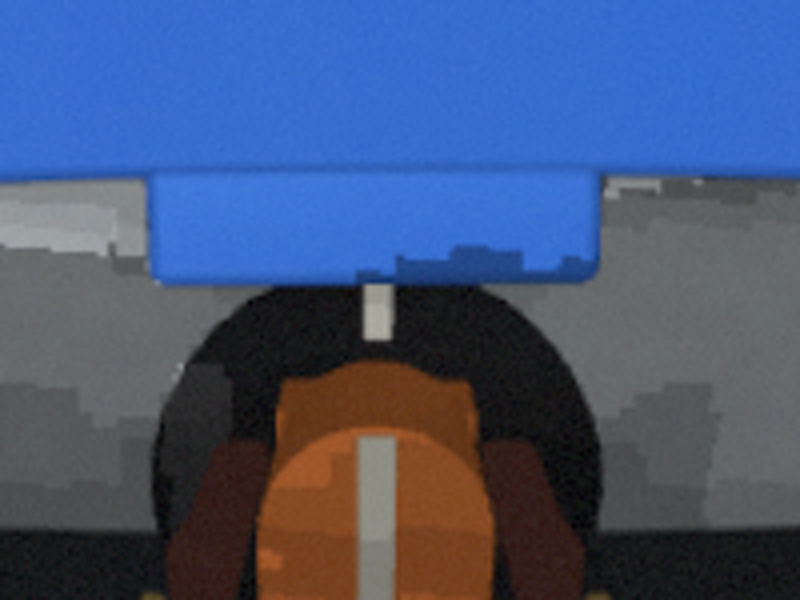

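View pics/s10a.png

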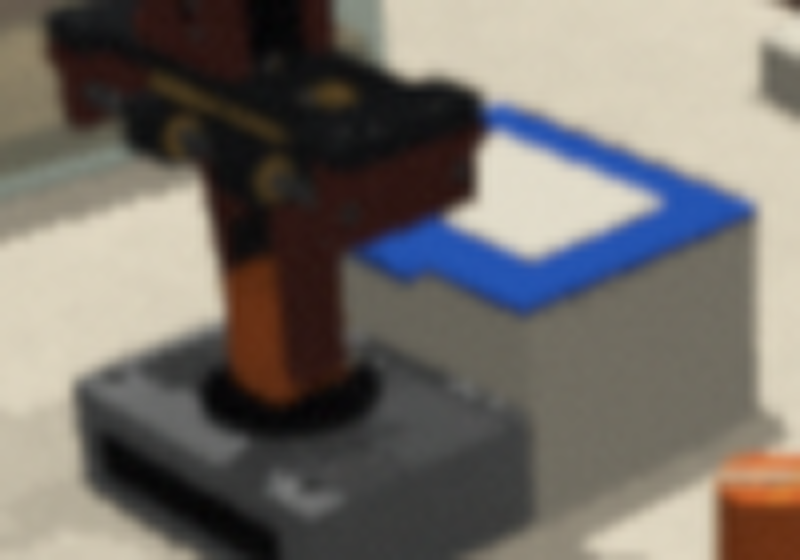

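View pics/c10.png

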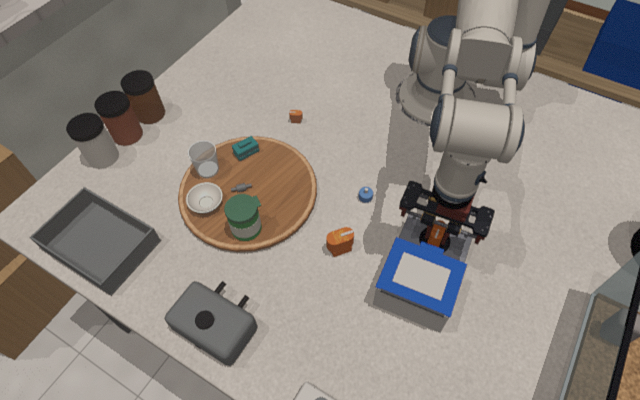

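The shaft is bottomed: the force is a steady 25 N after 8.4 mm of travel. The knob line meets the tick at (377,310) in the crop, the knob has not slipped in the fingers, and the lid is shut. Handing in.

```bash
python3 -c "
from plant import hand_in; print(hand_in())"
```

```text
the job is handed in; nothing more can be done
None
```

I closed the lid, fitted the orange knob on the shaft, and handed in at about 13 s with the gripper still holding the knob pressed down. The hand-in returned no verdict.

- **Lid:** I pushed it down along its arc with the closed fingers, at roughly 1 rad/s. It looked flush in the camera views then and just before hand-in.
- **Knob:** I took the middle-sized one of the three orange knobs, the one on the lazy susan. I turned it to the bezel tick to within about 0.01 rad and centred it to within about 0.5 mm. It slid onto the shaft without resistance until it touched home at tool height 73 mm, as predicted.
- **Press:** I pushed it about 8.4 mm further (tool height 64.5 mm) until the shaft hit its stop. The upward force was about 25 N, well over the 8.3 N needed, with about 13 N sideways.
- **Last checks:** The knob had not slipped in the fingers (opening 26 mm). In the scene picture the other objects were where they started. No check failed or disagreed.

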